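Tap a nut blank in the gated fixture

ROBOT

A 6-joint arm with a two-finger parallel gripper is mounted at the origin on a cart in front of the work surface, level with it; the furniture and walls round the work are solid. World frame = base frame: x ahead of the robot, y to its left, z up, the work surface at z = 0. Lengths are in m, angles in rad, forces in N, time in s.
With the tool pointing down it reaches from about 0.375 to 0.9 m from the base axis. Payload 3.1 kg.
Tool frame: the origin (TCP) lies on the front face of the gripper's body, between the roots of the fingers; the fingertips stand 70 mm ahead of it and the grasp point (between the pads) lies 51 mm ahead of it; z points along the fingers, y is the line along which they close (so a half turn about z gives the same grasp; the last joint's range is limited). The gripper opens to 87 mm and grips with 3 to 60 N. Pads are 19 mm wide; open, the fingers measure 117 mm over their backs; the gripper's body (75 mm by 190 mm) begins 51 mm behind the grasp point.
Start: joints at [1.058, 0.527, 1.433, -0, 1.181, -0.178], TCP at [0.205, 0.59, 0.292] pointing down, gripper open.
Joint ranges: [-3.08, 3.08], [-0.75, 2.2], [0.22, 2.44], [-1.43, 4.57], [0, 2.65], [-2.85, 2.85]. Speed limits (rad/s): [2.79, 2.79, 3.14, 3.14, 3.14, 3.14].

INTERFACE

Orientations are given as a unit quaternion [x, y, z, w].
In Python, from rig import robot, cams, ticket gives the robot as it stands. The module is installed in compiled form; this text tells all that it offers.
- The arm moves only by the shell command python3 -m crank 'ROWS' [FORCE]. ROWS is JSON, a list of rows, each a list of 7 numbers: the shift along the tool's x, y, z in cm, then the turn, a rotation vector about the tool's x, y, z in rad, then the closure, from 0 (fully open) to 1 (shut). A call has 1 to 5 rows; each row shifts and turns the commanded pose from where the row before left it, along the tool's axes as they then stand; what a row does not reach is not made up. A row lasts 1/8 s, in which the tool goes at most 62.5 mm and 10.7 degrees, less where a joint would pass 70% of its speed; a pose out of reach is approached as far as the arm can. A call is refused whole if a number of a shift passes 6.25 or a number of a turn 0.188, either way. A call with a gripper value outside its range is refused whole. The fingers move at their own pace and stop on an object; FORCE is the grip in N (left out, the last holds). Time passes only in rows, so rows that do not move let the fingers close. It gives the time, the measured TCP pose, the force, the opening and the grip force at its end, in the units of the state.
- robot.get_obs(): the state, without advancing time (a new reading comes with each control period).
- cams.camera(name): name is "scene" or "top" or "wrist"; returns the picture (480x640x3 uint8, red, green, blue); there is no depth.
- cams.camera_info(name): a dict with "intrinsics" (3x3 intrinsics, pixels), "pose" (4x4, takes a point from camera to world coordinates). Camera axes: x right, y down, z forward; pixel columns grow to the right and rows downward; lengths in m; the calibration is good to about 2 mm. A picture is of the moment at which its call begins: read the wrist's pose just before it. camera_info takes no time and is no camera call; for the wrist camera it gives the pose at the moment of the call.
- ticket.hand_in(): hands the job in; it is judged then, once.
The state is a dict: "time": time; "q": joint angles; "joint_velocities": joint speeds; "joint_torque": joint torques, N m; "position": TCP position; "tool_rot": TCP orientation; "ft_force": force on the tool from outside, world axes, zero at the start; "moment": the same for the moment, N m; "grip_width": finger opening in m; "grip_force": force on a finger pad.
Only numpy, scipy, OpenCV 4.12 (cv2) and the standard library are available. Lean on these libraries where they do the work, as an engineer would, in place of code of your own. Each camera call takes 0.05 s, during which the arm holds its last target. There are 200 camera calls.

TASK

Push the gate of the blue tapping fixture shut until its sprung latch snaps in behind the strike pin, so that the nut blank is held, and only then cut the thread: turn the T-handle of the tap clockwise (seen from above) half a turn and stop, back a quarter turn and stop, forward half a turn and stop, back a quarter turn and stop, then forward again until the orange depth collar comes down on the blank and the handle will turn no further. Leave the gate latched, the tap at full depth, and the loose things on the bench where they are.

Things in the scene. Friction and masses are not known exactly. Their poses are not given: they have to be found in the camera images.
- tapping_fixture: blue steel plate 90 x 200 x 14 mm, bolted to the bench, with a U-shaped pocket that holds a steel nut blank, a gate in front and the tap standing upright in the blank. Origin on the tap's axis at bench height; x points from the open front of the pocket to its back, y along the long side to the left (the plate reaches from y = -76 to +124 mm), z up. Nothing on it is higher than 100 mm.
- gate (a joint): angle of the steel gate bar in front of the blank about its upright hinge: 0 is shut (bar along the plate's y), it grows as the free left end swings outward to the plate's -x side. It starts 0.45 to 0.75 rad open, stays where it is left, and has a stop at 0. Shutting it takes under 2 N at the post up to about 0.1 rad, then about 5 to 8 N to ride the latch over the pin; once latched it holds against pulling with at most 0.01 rad of play.
- gate_hinge (a point): point on the gate's hinge axis, at plate x = -21, y = -60 mm and 26 mm above the bench; turns with the gate
- gate_post (a point): centre of the top of the yellow upright push post at the free end of the gate, 143 mm from the hinge axis; the post is 12 to 18 mm across and 50 mm tall, its top 96 mm above the bench; the gate bar below it is 18 to 20 mm high from 26 mm above the bench. With the gate shut it stands 86 mm from the tap's axis.
- latch_bolt (a joint): how far the sprung bevelled latch bolt in the gate's free end is pressed in: 0 is fully out (m), 0.009 fully in. It is pressed in about 6 mm by riding over the strike pin between about 0.09 and 0.03 rad of the gate and springs out again to 0 behind the pin when the gate is shut.
- tap (a joint): turn of the tap, clockwise from above is positive: it starts within 0.15 rad of 0, with the red knob toward the plate's -x side (the open front); it has a stop at 6.28 rad, one full turn, where the orange collar sits on the blank. The tap sinks 4 mm a turn, turns against a steady friction of about 0.2 N m (4 to 6 N at 42 mm from the axis) and stays where it is left.
- tap_hub (a point): centre of the T-handle's hub, on the upright tap axis at the height of the cross bar's centre (84 mm above the bench at the start, 80 mm at depth). Hub 23 mm across, from 14 mm below to 16 mm above this point. Orange collar 25 mm across lies 34 to 42 mm below it. The cross bar is 9 mm thick and passes through the hub.
- red_knob (a point): centre of the red ball, 16 mm across, at one end of the T-handle's cross bar, 66 mm from the tap axis; a black ball of the same size is at the opposite end. Marks how far the handle has turned.
- tin: open tin, grey with an orange band (the nearer of the two such tins, behind the fixture), 79 mm across and 100 mm high, loose bystander; origin at the centre of its underside
- tape_measure: yellow tape measure 66 x 82 x 37 mm, loose bystander; origin at the centre of its underside
- cold_chisel: cold chisel 141 x 13 x 12 mm, loose bystander; origin under its middle
- spare_nut: steel hexagon nut 30 x 34 x 24 mm standing loose on the bench, a bystander; origin at the centre of its underside

How it is judged:
By the outcome, as a careful person would: the job done as asked, in the order asked, and still so for the second after the job is handed in, with the robot touching nothing.
It also fails if it takes over 72 s, if anything falls off the work surface, if the arm or the gripper's body presses on something with over 40 N, if the wrist force passes 120 N, or if a joint passes its speed limit or range.

## Working session

There is one attempt and no reset: what is moved stays moved. The work goes in short steps, Python scripts to look and compute and a shell command to move; the robot and the scene stay as the last step left them, time stands still between calls to the robot, and variables do not carry over. Pictures are saved under pics/ and viewed, at most 10 in all, crops included, and the job is handed in when it is done.

```bash
mkdir -p pics
python3 - <<'E'
from rig import robot,cams,ticket
import cv2,numpy as np
np.set_printoptions(precision=4,suppress=True)
o=robot.get_obs();print(o)
for n in("scene","top"):
    im=cams.camera(n);cv2.imwrite(f"pics/{n}0.png",im[:,:,::-1]);i=cams.camera_info(n);print(n,i["intrinsics"],i["pose"])
E
```

```text
{'time': 0.0, 'q': array([ 1.0585,  0.5284,  1.4339, -0.    ,  1.1814, -0.1785]), 'joint_velocities': array([ 0.    ,  0.0006,  0.0005, -0.001 , -0.0014,  0.0012]), 'joint_torque': array([ -0.0004, -44.0044, -17.6589,   0.0633,   0.0583,  -0.0001]), 'position': array([0.2044, 0.59  , 0.2913]), 'tool_rot': array([ 0.1661,  0.9861, -0.001 , -0.0003]), 'ft_force': array([0.3688, 0.2122, 0.7707]), 'moment': array([ 0.0388,  0.0604, -0.0629]), 'grip_force': 0.0, 'grip_width': 0.08702529220639313}
scene [[526.2244   0.     316.8342]
 [  0.     526.2244 240.2695]
 [  0.       0.       1.    ]] [[ 0.7284 -0.4149  0.5452  0.0681]
 [-0.6851 -0.4521  0.5712 -0.5448]
 [ 0.0095 -0.7896 -0.6136  0.7171]
 [ 0.      0.      0.      1.    ]]
top [[522.3437   0.     329.2958]
 [  0.     522.3437 237.8092]
 [  0.       0.       1.    ]] [[ 0.0262 -0.9856  0.1669  0.4534]
 [-0.9993 -0.03   -0.0204  0.0701]
 [ 0.0251 -0.1662 -0.9858  1.0676]
 [ 0.      0.      0.      1.    ]]
```

View pics/scene0.png

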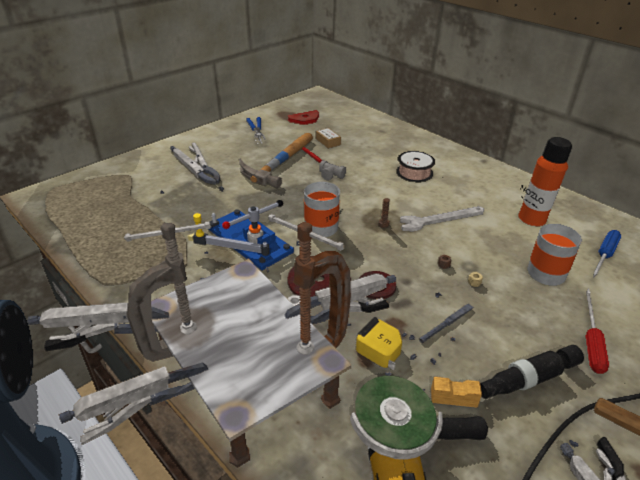

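View pics/top0.png

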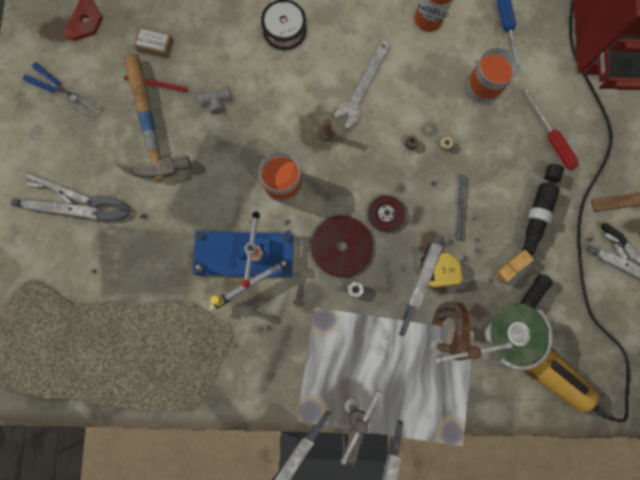

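The scene view shows the fixture near (245,235): yellow post (198,218), hub (255,228). In the top view the plate spans (195..293, 232..278), with the post near (217,301), the hub (254,250), the red knob (246,284) and the hinge end (285,264). I'll enlarge both.

Run:
```python
import cv2,numpy as np
a=cv2.imread("pics/scene0.png")[185:285,170:310];b=cv2.imread("pics/top0.png")[200:320,170:310]
a=cv2.resize(a,None,fx=5.6,fy=5.6,interpolation=3)[:, :];b=cv2.resize(b,None,fx=5,fy=5,interpolation=3)
cv2.imwrite("pics/sc.png",a);cv2.imwrite("pics/tc.png",b)
```

```text
(no output)
```

View pics/sc.png

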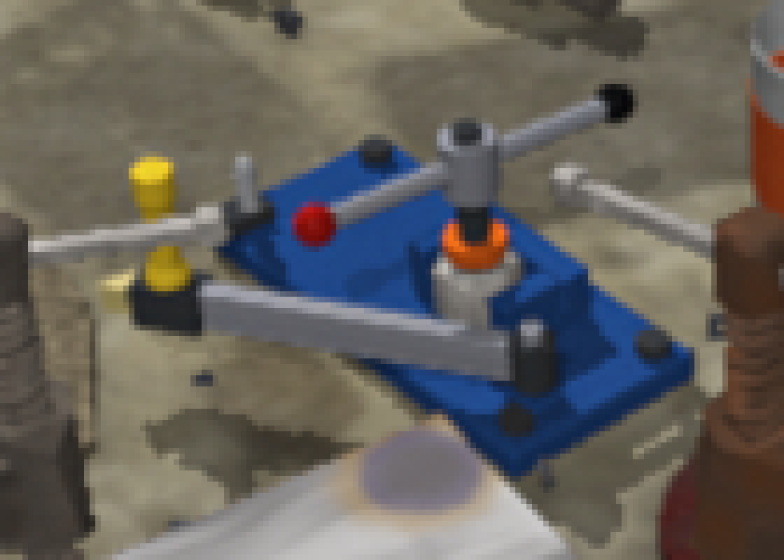

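View pics/tc.png

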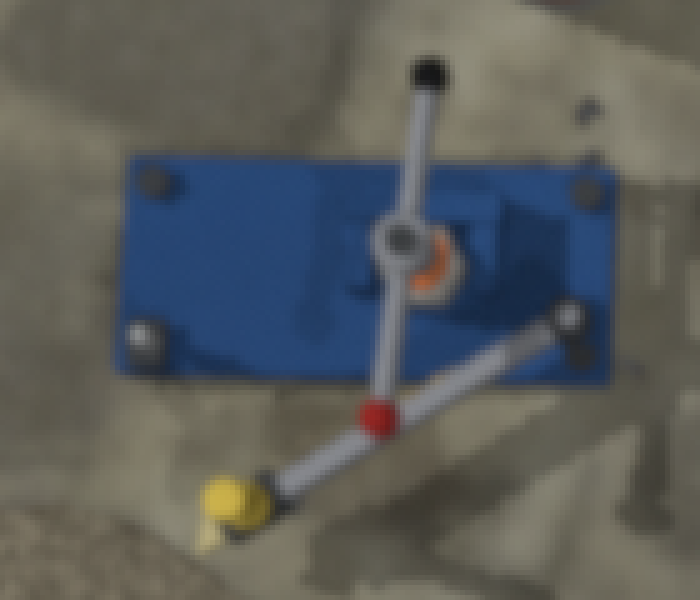

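The enlargements show these points:
- **Scene crop:** post top (152,168), red ball (314,225), black ball (615,103), hub top (468,132).
- **Top crop:** post (225,500), red (379,419), black (429,75), hub top (402,240), plate corners (131,157), (616,170), (612,385), (118,375).

Next I triangulate these.

```bash
cat > h.py <<'E'
from rig import robot,cams,ticket
import cv2,numpy as np
from scipy.spatial.transform import Rotation as R
np.set_printoptions(precision=4,suppress=True)
def P(n,i=None):
    i=i or cams.camera_info(n);M=np.linalg.inv(i["pose"]);return i["intrinsics"]@M[:3]
def tri(*v):
    X=cv2.triangulatePoints(v[0][0],v[1][0],np.float64(v[0][1]).reshape(2,1),np.float64(v[1][1]).reshape(2,1));X=(X[:3]/X[3]).ravel()
    e=[];
    for p,u in v: q=p@np.r_[X,1];e.append(np.linalg.norm(q[:2]/q[2]-u))
    return X,e
def onz(n,u,z):
    i=cams.camera_info(n);d=i["pose"][:3,:3]@np.linalg.solve(i["intrinsics"],[*u,1]);c=i["pose"][:3,3];return c+d*(z-c[2])/d[2]
E
python3 - <<'E'
from h import *
s=lambda x,y:np.array([170+x/5.6,185+y/5.6]);t=lambda x,y:np.array([170+x/5,200+y/5])
Ps,Pt=P("scene"),P("top");D={}
for k,a,b in[("post",s(152,168),t(225,500)),("red",s(314,225),t(379,419)),("black",s(615,103),t(429,75)),("hubtop",s(468,132),t(402,240))]:
    D[k],e=tri((Ps,a),(Pt,b));print(k,D[k],np.round(e,2))
C=[onz("top",t(*c),.014) for c in[(131,157),(616,170),(612,385),(118,375)]]
print(np.array(C)); print([np.linalg.norm(C[i]-C[(i+1)%4]) for i in range(4)])
yv=C[0]-C[1]+C[3]-C[2];th=np.arctan2(-yv[0],yv[1]);print("plate yaw",th)
Rz=R.from_euler("z",th).as_matrix();ctr=np.mean(C,0);o=ctr-Rz@[0,.024,.014];print("origin from plate (x uncertain)",o)
h=(D["red"]+D["black"])/2;print("mid balls",h, "span",np.linalg.norm(D["red"]-D["black"]))
for k in D: print(k,Rz.T@(D[k]-h))
q=robot.get_obs()["tool_rot"];print("tool axes",R.from_quat(q).as_matrix())
E
```

```text
post [0.4956 0.2567 0.0986] [0.09 0.1 ]
red [0.5278 0.2037 0.0856] [0.09 0.1 ]
black [0.6599 0.1918 0.0847] [0.02 0.02]
hubtop [0.5937 0.1968 0.0993] [0.08 0.09]
[[0.6368 0.3198 0.014 ]
 [0.6374 0.1224 0.014 ]
 [0.5494 0.1207 0.014 ]
 [0.5478 0.3189 0.014 ]]
[np.float64(0.19743872372368002), np.float64(0.08807194929271839), np.float64(0.19826113877525747), np.float64(0.0890236949119503)]
plate yaw 0.005809486097950148
origin from plate (x uncertain) [0.593  0.1965 0.    ]
mid balls [0.5938 0.1977 0.0852] span 0.13260407793600443
post [-0.0979  0.0595  0.0134]
red [-0.066   0.0064  0.0004]
black [ 0.066  -0.0064 -0.0004]
hubtop [-0.0001 -0.0009  0.0141]
tool axes [[-0.9448  0.3276 -0.0009]
 [ 0.3276  0.9448 -0.0017]
 [ 0.0003 -0.0019 -1.    ]]
```

Run:
```python
from h import *
Ps,Pt=P("scene"),P("top")
for a,b in[((126,237),(345,462)),((208,223),(380,392)),((270,217),(0,0)),((304,228),(440,357))]:
    if b!=(0,0): print(tri((Ps,np.array(a,float)),(Pt,np.array(b,float))))
o=robot.get_obs();p=o["position"];T=R.from_quat(o["tool_rot"]).as_matrix()
tgt=np.array([.450,.250,.20]);print("shift cm tool",100*T.T@(tgt-p))
# after yaw -0.2437 about tool z
T2=T@R.from_rotvec([0,0,-.2437]).as_matrix();print(T2)
```

```text
(array([0.2653, 0.0242, 0.2931]), [np.float64(0.7556908119317843), np.float64(0.7197604853358875)])
(array([ 0.3615, -0.0238,  0.2945]), [np.float64(0.7670029047074917), np.float64(0.7405163316385082)])
(array([ 0.4272, -0.1202,  0.3031]), [np.float64(12.585742168704897), np.float64(11.780636134258323)])
shift cm tool [-34.3402 -24.0689   9.1731]
[[-0.9959  0.09   -0.0009]
 [ 0.09    0.9959 -0.0017]
 [ 0.0008 -0.0017 -1.    ]]
```

```bash
python3 -m crank '[[-4.3,-3,1.1,0,0,0,1],[-4.3,-3,1.1,0,0,0,1],[-4.3,-3,1.1,0,0,0,1],[-4.3,-3,1.1,0,0,0,1]]' 40
python3 -m crank '[[-4.3,-3,1.1,0,0,0,1],[-4.3,-3,1.1,0,0,0,1],[-4.3,-3,1.1,0,0,0,1],[-4.3,-3,1.1,0,0,0,1]]'
python3 -m crank '[[0,0,0,0,0,-0.12,1],[0,0,0,0,0,-0.12,1],[0,0,0,0,0,0,1]]'
cat > st.py <<'E'
from h import *
import sys
o=robot.get_obs();p=o["position"];T=R.from_quat(o["tool_rot"]).as_matrix()
print("t",o["time"],"p",p,"q",o["q"],"F",o["ft_force"],"M",o["moment"],"w",o["grip_width"],o["grip_force"]);print(T)
if len(sys.argv)>1: print("to go cm",100*T.T@(np.array(eval(sys.argv[1]))-p))
E
python3 st.py '[.45,.25,.14]'
```

```text
time: 0.6
position: [0.3285, 0.4193, 0.2477]
tool_rot: [0.166, 0.986, -0.0, -0.0]
ft_force: [0.5, 0.9, 0.2]
grip_width: 0.0549
grip_force: 0.0
time: 1.1
position: [0.4519, 0.2496, 0.2037]
tool_rot: [0.166, 0.986, -0.0, -0.0]
ft_force: [-0.0, 0.5, 0.0]
grip_width: 0.0149
grip_force: 0.0
time: 1.48
position: [0.451, 0.2507, 0.2039]
tool_rot: [0.048, 0.999, -0.0, -0.0]
ft_force: [-0.1, -0.5, 0.4]
grip_width: 0.0004
grip_force: 0.0
t 1.475 p [0.451  0.2507 0.2039] q [ 0.2906  0.5137  1.7888  0.      0.8398 -1.1845] F [-0.0734 -0.5409  0.367 ] M [ 0.0317 -0.0208 -0.0559] w 0.00044888292259394433 0.0
[[-0.9954  0.0956 -0.0007]
 [ 0.0956  0.9954 -0.0002]
 [ 0.0007 -0.0003 -1.    ]]
to go cm [ 0.0926 -0.0828  6.3943]
```

```bash
python3 -m crank '[[0,0,3.2,0,0,0,1],[0,0,3.2,0,0,0,1],[-1.2,0.4,0,0,0,0,1],[-1.1,0.4,0,0,0,0,1]]'
python3 -m crank '[[-1,0.5,0,0,0,0,1],[-1,0.5,0,0,0,0,1],[-1,0.5,0,0,0,0,1],[-1,0.5,0,0,0,0,1],[-1,0.4,0,0,0,0,1]]'
python3 st.py '[.555,.279,.14]'
python3 - <<'E'
from h import *
cv2.imwrite("pics/s1.png",cv2.resize(cams.camera("scene")[150:300,130:330,::-1],None,fx=4,fy=4,interpolation=3))
E
```

```text
time: 1.98
position: [0.4765, 0.2575, 0.1411]
tool_rot: [0.047, 0.999, 0.0, 0.001]
ft_force: [1.1, 0.4, -0.1]
grip_width: 0.0004
grip_force: 0.0
time: 2.6
position: [0.5273, 0.2785, 0.1415]
tool_rot: [0.047, 0.999, 0.002, 0.001]
ft_force: [-2.7, 7.1, -0.4]
grip_width: 0.0007
grip_force: 2.6
t 2.6 p [0.5273 0.2785 0.1415] q [ 0.2975  0.6919  1.6253  0.0042  0.822  -1.1818] F [-2.7462  7.1451 -0.358 ] M [1.0366 0.3214 0.1171] w 0.0006670283889374163 2.6042347644241204
[[-0.9955  0.0943  0.0013]
 [ 0.0943  0.9955  0.0037]
 [-0.001   0.0038 -1.    ]]
to go cm [-2.7521  0.3087  0.1505]
```

View pics/s1.png

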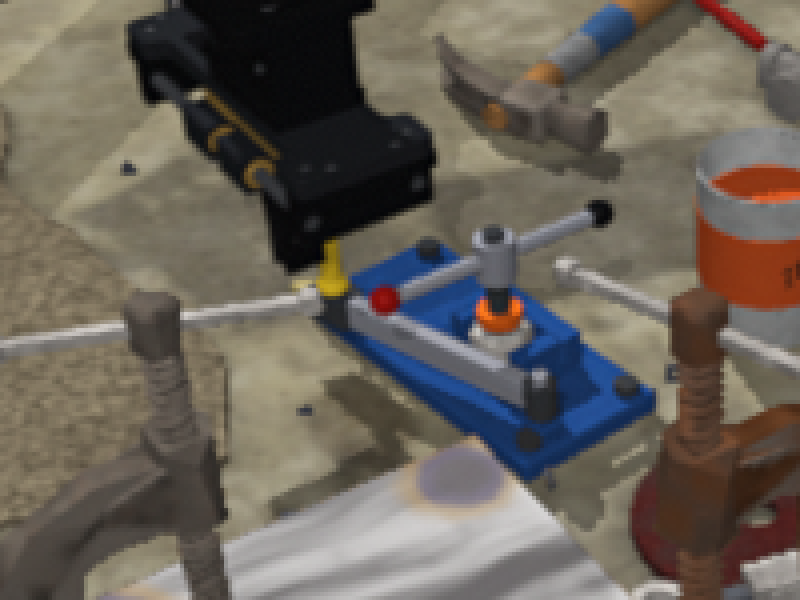

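The gate has swung about two thirds shut: the post is at crop (333,245), with the finger to its left at (300,255). The sideways force of +7 N in y is not what I expected, so I'll look from above and from the wrist.

Run:
```python
from h import *
t=cams.camera("top");w=cams.camera("wrist")
Pt=P("top")
for q in([.5273,.2785,.0715],[.5376,.2755,.096]):
    u=Pt@np.r_[q,1];print(u[:2]/u[2])
a=cv2.resize(t[220:320,160:300],(560,400),interpolation=3)[:, :400]
b=cv2.resize(w,(400,300),interpolation=3)
im=np.zeros((400,800,3),np.uint8);im[:,:400]=a;im[:300,400:]=b
cv2.imwrite("pics/m1.png",im[:,:,::-1])
```

```text
[207.2711 283.4581]
[206.5459 276.8833]
```

View pics/m1.png

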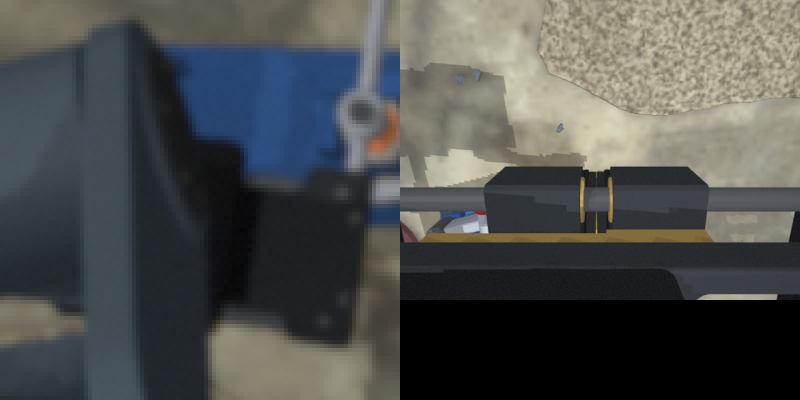

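Run:
```python
from h import *
for u in((333,243),(325,243),(341,243)): print(onz("scene",(130+u[0]/4,150+u[1]/4),.096))
for u in((280,262),(322,252)): print("tip",onz("scene",(130+u[0]/4,150+u[1]/4),.0715))
```

```text
[0.5304 0.2505 0.096 ]
[0.5274 0.2533 0.096 ]
[0.5334 0.2477 0.096 ]
tip [0.5179 0.2861 0.0715]
tip [0.5395 0.2788 0.0715]
```

Run:
```python
from h import *
h=np.array([.573,.137])
for n,u in(("base0",(170+166/5.6,185+283/5.6)),("base1",(130+333/4,150+291/4)),("blockbottom0",(170+168/5.6,185+328/5.6)),("blockbottom1",(130+335/4,150+325/4))):
    p=onz("scene",u,.046 if "base" in n else .026)[:2];d=p-h;print(n,p,np.linalg.norm(d),np.arctan2(-d[0],d[1]))
```

```text
base0 [0.4946 0.2577] 0.14396564068258086 0.5760787141161802
base1 [0.5416 0.2765] 0.14302616762552048 0.22150717112292767
blockbottom0 [0.4923 0.2574] 0.14496607751804647 0.5907693566709633
blockbottom1 [0.5385 0.274 ] 0.141255580891538 0.2470033035125922
```

```bash
python3 st.py; python3 -m crank '[[0,-0.4,0,0,0,0,1],[0,0,0,0,0,0,1]]'; python3 st.py
```

```text
t 2.75 p [0.5283 0.2767 0.1414] q [ 0.2955  0.692   1.6255 -0.0006  0.8209 -1.1817] F [-0.3686 -0.6876  0.0079] M [ 0.0025  0.0057 -0.0426] w 0.0005747956016403572 0.0
[[-0.9957  0.0931  0.0032]
 [ 0.0931  0.9957  0.0005]
 [-0.0032  0.0008 -1.    ]]
time: 3.0
position: [0.5263, 0.2714, 0.1405]
tool_rot: [0.047, 0.999, -0.0, -0.0]
ft_force: [0.2, -0.0, 0.9]
grip_width: 0.0004
grip_force: 0.0
t 3.0 p [0.5263 0.2714 0.1405] q [ 0.2876  0.6901  1.6349 -0.0004  0.8169 -1.1884] F [ 0.2489 -0.015   0.8562] M [ 0.0357 -0.0049 -0.015 ] w 0.0004014694214368829 0.0
[[-0.9955  0.0944 -0.0002]
 [ 0.0944  0.9955 -0.0004]
 [ 0.0002 -0.0004 -1.    ]]
```

```bash
for i in 1; do python3 -m crank '[[-0.5,0.2,0,0,0,0,1],[-0.5,0.2,0,0,0,0,1],[-0.4,0.1,0,0,0,0,1],[-0.3,0.1,0,0,0,0,1],[0,0,0,0,0,0,1]]'; python3 -m crank '[[-0.3,0.1,0,0,0,0,1],[-0.3,0,0,0,0,0,1],[0,0,0,0,0,0,1]]'; done
```

```text
time: 3.62
position: [0.5423, 0.2762, 0.1399]
tool_rot: [0.047, 0.999, -0.001, -0.002]
ft_force: [-4.2, -0.9, 2.4]
grip_width: 0.0004
grip_force: 2.2
time: 4.0
position: [0.5447, 0.2765, 0.1397]
tool_rot: [0.047, 0.999, -0.001, -0.006]
ft_force: [-11.3, -0.7, 7.2]
grip_width: 0.0003
grip_force: 5.7
```

```bash
python3 -m crank '[[-0.3,0,0,0,0,0,1],[0,0,0,0,0,0,1]]'; python3 -m crank '[[-0.3,0,0,0,0,0,1],[0,0,0,0,0,0,1]]';  python3 st.py
```

```text
time: 4.25
position: [0.5462, 0.2767, 0.1397]
tool_rot: [0.047, 0.999, -0.001, -0.008]
ft_force: [-13.8, 1.2, 9.9]
grip_width: 0.0003
grip_force: 7.2
time: 4.5
position: [0.5551, 0.2767, 0.1401]
tool_rot: [0.046, 0.999, 0.0, -0.0]
ft_force: [-6.0, -0.3, -1.1]
grip_width: 0.0006
grip_force: 4.2
t 4.5 p [0.5551 0.2767 0.1401] q [ 0.2825  0.7179  1.5602  0.0002  0.864  -1.1955] F [-5.9593 -0.2857 -1.0741] M [-0.0063  1.2954 -0.0023] w 0.0006295524456605349 4.171023942762986
[[-0.9957  0.0928 -0.0005]
 [ 0.0928  0.9957  0.    ]
 [ 0.0005 -0.     -1.    ]]
```

```bash
python3 -m crank '[[-0.3,0,0,0,0,0,1],[0,0,0,0,0,0,1]]'; python3 st.py; python3 -m crank '[[2,0,0,0,0,0,1],[2,0,0,0,0,0,1],[0,0,-5,0,0,0,1]]'
python3 - <<'E'
from h import *
cv2.imwrite("pics/s2.png",cv2.resize(cams.camera("scene")[170:290,160:320,::-1],None,fx=5,fy=5,interpolation=3))
E
```

```text
time: 4.75
position: [0.5556, 0.2766, 0.1399]
tool_rot: [0.047, 0.999, -0.0, -0.004]
ft_force: [-9.3, 3.6, 4.9]
grip_width: 0.0006
grip_force: 5.0
t 4.75 p [0.5556 0.2766 0.1399] q [ 0.2812  0.7202  1.5548  0.0032  0.8747 -1.1976] F [-9.335   3.6009  4.9028] M [0.4391 1.5312 0.0232] w 0.0006198342194970953 4.9695280360174365
[[-0.9955  0.094  -0.0085]
 [ 0.094   0.9956  0.0001]
 [ 0.0085 -0.0007 -1.    ]]
time: 5.12
position: [0.5168, 0.2792, 0.1873]
tool_rot: [0.047, 0.999, -0.001, -0.004]
ft_force: [1.3, 0.5, 1.1]
grip_width: 0.0006
grip_force: 0.0
```

View pics/s2.png

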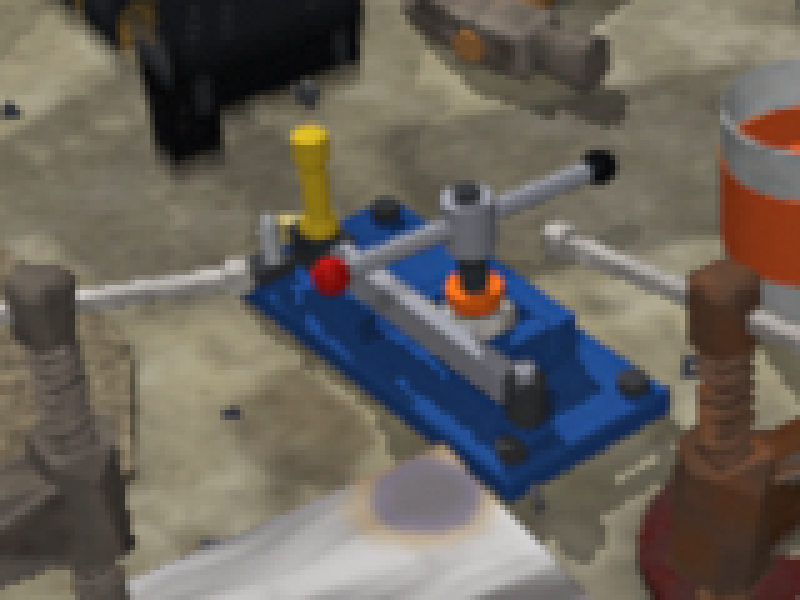

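```bash
python3 - <<'E'
from h import *
s=lambda x,y:(160+x/5,170+y/5)
h=np.array([.573,.137]);p=onz("scene",s(310,134),.096);d=p[:2]-h;print(p,np.linalg.norm(d),np.arctan2(-d[0],d[1])-.006)
r=onz("scene",s(331,275),.084);b=onz("scene",s(600,166),.084);print(r,b,(r+b)/2,np.arctan2((r-b)[1],-(r-b)[0]))
E
python3 st.py '[.5937,.1973,.19]'
```

```text
[0.5742 0.2817 0.096 ] 0.14467789501379894 -0.014448247482174471
[0.5297 0.2058 0.084 ] [0.6614 0.1929 0.084 ] [0.5955 0.1994 0.084 ] 0.09757963983872256
t 5.175 p [0.5221 0.2808 0.196 ] q [ 0.3053  0.6054  1.6073 -0.0005  0.9189 -1.172 ] F [ 2.3924 -0.1076  3.3518] M [-0.0043 -0.0824 -0.0476] w 0.0003869831622248638 0.0
[[-0.9956  0.093   0.0096]
 [ 0.0931  0.9957  0.0026]
 [-0.0093  0.0035 -1.    ]]
to go cm [-7.9    -7.6545  0.6474]
```

```bash
python3 -m crank '[[-3.9,-3.8,-0.5,0,0,0,0],[-3.9,-3.8,0,0,0,0,0],[0,0,0,0,0,0.125,0],[0,0,0,0,0,0.125,0],[0,0,0,0,0,0,0]]'; python3 -m crank '[[0,0,0,0,0,0,0],[0,0,0,0,0,0,0]]';python3 st.py '[.5937,.1972,.134]'
```

```text
time: 5.8
position: [0.5914, 0.1964, 0.1956]
tool_rot: [0.171, 0.985, 0.0, 0.002]
ft_force: [-0.2, -0.3, 0.6]
grip_width: 0.0428
grip_force: 0.0
time: 6.05
position: [0.5899, 0.197, 0.1954]
tool_rot: [0.17, 0.985, 0.0, 0.0]
ft_force: [0.3, 0.8, 0.4]
grip_width: 0.0626
grip_force: 0.0
t 6.05 p [0.5899 0.197  0.1954] q [ 0.1428  0.6411  1.5258 -0.0001  0.9738 -1.0853] F [0.326  0.8161 0.3646] M [0.0292 0.0156 0.064 ] w 0.0625869613563541 0.0
[[-0.9419  0.3359  0.0009]
 [ 0.3359  0.9419  0.    ]
 [-0.0008  0.0003 -1.    ]]
to go cm [-0.3432  0.1467  6.1358]
```

```bash
python3 -m crank '[[-0.34,0.15,3,0,0,0,0.3],[0,0,3.1,0,0,0,0.6],[0,0,0,0,0,0,0.6],[0,0,0,0,0,0,0.6]]'; python3 st.py '[.5937,.1972,.134]'; python3 -m crank '[[0,0,0,0,0,0,1],[0,0,0,0,0,0,1],[0,0,0,0,0,0,1],[0,0,0,0,0,0,1]]' 55; python3 st.py
```

```text
time: 6.55
position: [0.5939, 0.1973, 0.1351]
tool_rot: [0.171, 0.985, 0.0, 0.001]
ft_force: [0.4, 0.6, 0.8]
grip_width: 0.0399
grip_force: 0.0
t 6.55 p [0.5939 0.1973 0.1351] q [ 0.1425  0.7303  1.5486 -0.      0.8613 -1.0851] F [0.3956 0.6218 0.8255] M [0.0023 0.0053 0.0095] w 0.03986912061115241 0.0
[[-0.9417  0.3365  0.0014]
 [ 0.3365  0.9417  0.0002]
 [-0.0013  0.0007 -1.    ]]
to go cm [ 0.0169 -0.0198  0.1066]
time: 7.05
position: [0.5946, 0.1985, 0.1357]
tool_rot: [0.171, 0.985, 0.002, 0.002]
ft_force: [1.4, 6.1, 2.4]
grip_width: 0.0214
grip_force: 55.0
t 7.05 p [0.5946 0.1985 0.1357] q [ 0.1434  0.7296  1.5478  0.0027  0.8597 -1.0848] F [1.3952 6.1152 2.3759] M [ 0.878  -0.1664 -0.0364] w 0.02143318838897701 55.00211035832763
[[-0.9413  0.3375  0.0042]
 [ 0.3375  0.9413  0.0026]
 [-0.0031  0.0039 -1.    ]]
```

```bash
python3 -m crank '[[0,0.15,0,0,0,0,1],[0,0,0,0,0,0,1]]'; python3 -m crank '[[0,0,0,0,0,0.1,1],[0,0,0.02,0,0,0.1,1],[0,0,0,0,0,0.1,1],[0,0,0,0,0,0,1]]'; python3 st.py
```

```text
time: 7.3
position: [0.5947, 0.1988, 0.1356]
tool_rot: [0.171, 0.985, 0.0, 0.001]
ft_force: [-0.3, 2.2, 5.9]
grip_width: 0.0213
grip_force: 55.0
time: 7.8
position: [0.5948, 0.1989, 0.1354]
tool_rot: [0.317, 0.949, 0.001, 0.001]
ft_force: [0.7, 2.6, 4.4]
grip_width: 0.0217
grip_force: 55.0
t 7.8 p [0.5948 0.1989 0.1354] q [ 0.1447  0.7308  1.5459  0.0004  0.862  -0.7822] F [0.7246 2.5517 4.4111] M [ 0.3911 -0.0432  0.0523] w 0.02169974406021883 55.00168436206877
[[-0.7996  0.6005  0.0029]
 [ 0.6005  0.7996  0.0007]
 [-0.0019  0.0023 -1.    ]]
```

```bash
cat > knob.py <<'E'
from h import *
c=np.array([.5940,.1978])
Wr=[]
for n in("scene","top"):
    im=cams.camera(n);P_=P(n);hsv=cv2.cvtColor(im,cv2.COLOR_RGB2HSV)
    u=P_@np.r_[c,.083,1];u=u[:2]/u[2]
    m=(((hsv[...,0]<4)|(hsv[...,0]>174))&(hsv[...,1]>190)&(hsv[...,2]>70)).astype(np.uint8)
    k,l,s,ce=cv2.connectedComponentsWithStats(m)
    for i in range(1,k):
        if s[i,4]>4:
            p=onz(n,ce[i],.083);d=p[:2]-c;r=np.linalg.norm(d)
            if .05<r<.08: print(n,"area",s[i,4],"r",r,"tap",np.arctan2(d[1],-d[0])%(2*np.pi)-.006)
E
python3 knob.py
```

```text
scene area 37 r 0.06672799084699807 tap 0.4525042716750099
```

```bash
python3 -m crank '[[0,0,0.02,0,0,0.185,1],[0,0,0,0,0,0.185,1],[0,0,0.02,0,0,0.185,1],[0,0,0,0,0,0.185,1],[0,0,0.02,0,0,0.185,1]]'; python3 -m crank '[[0,0,0,0,0,0.185,1],[0,0,0.02,0,0,0.185,1],[0,0,0,0,0,0.185,1],[0,0,0.02,0,0,0.185,1],[0,0,0.02,0,0,0.185,1]]';python3 st.py; python3 -m crank '[[0,0,0.02,0,0,0.185,1],[0,0,0.02,0,0,0.185,1],[0,0,0.02,0,0,0.185,1],[0,0,0,0,0,0.185,1],[0,0,0,0,0,0.185,1]]';python3 -m crank '[[0,0,0,0,0,0.07,1],[0,0,0,0,0,0,1],[0,0,0,0,0,0,1]]'; python3 st.py; python3 knob.py
```

```text
time: 8.52
position: [0.5953, 0.1992, 0.1348]
tool_rot: [0.708, 0.706, 0.002, 0.001]
ft_force: [1.1, 4.0, 5.2]
grip_width: 0.0214
grip_force: 55.0
time: 9.15
position: [0.5958, 0.1989, 0.1342]
tool_rot: [0.949, 0.316, 0.003, 0.0]
ft_force: [1.7, 2.5, 3.6]
grip_width: 0.0216
grip_force: 55.0
t 9.15 p [0.5958 0.1989 0.1342] q [ 0.1446  0.7328  1.5453 -0.      0.8581  1.0727] F [1.6544 2.4919 3.6029] M [ 0.3918 -0.2056  0.1904] w 0.021600569238113827 54.99698555096984
[[ 0.8005  0.5993  0.0053]
 [ 0.5993 -0.8005  0.0008]
 [ 0.0047  0.0026 -1.    ]]
time: 9.78
position: [0.5959, 0.1984, 0.1337]
tool_rot: [0.99, -0.141, 0.003, -0.0]
ft_force: [1.7, 0.4, 3.5]
grip_width: 0.0222
grip_force: 55.0
time: 10.15
position: [0.5959, 0.1983, 0.1336]
tool_rot: [0.985, -0.172, 0.003, -0.0]
ft_force: [2.6, 0.8, 5.8]
grip_width: 0.0219
grip_force: 55.0
t 10.15 p [0.5959 0.1983 0.1336] q [ 0.1439  0.7337  1.5456 -0.0009  0.857   2.061 ] F [2.5551 0.7718 5.7624] M [ 0.1006 -0.3834  0.0794] w 0.021925130948753722 54.99931309372187
[[ 0.9408 -0.3389  0.0053]
 [-0.3389 -0.9408  0.0001]
 [ 0.0049 -0.0019 -1.    ]]
```

```bash
python3 -m crank '[[0,0,0,0,0,-0.185,1],[0,0,-0.02,0,0,-0.185,1],[0,0,-0.02,0,0,-0.185,1],[0,0,-0.02,0,0,-0.185,1],[0,0,-0.02,0,0,-0.185,1]]'; python3 -m crank '[[0,0,-0.02,0,0,-0.185,1],[0,0,0,0,0,-0.185,1],[0,0,0,0,0,-0.185,1],[0,0,0,0,0,-0.1,1],[0,0,0,0,0,0,1]]';python3 -m crank '[[0,0,0,0,0,0,1],[0,0,0,0,0,0,1]]'; python3 st.py; python3 knob.py
```

```text
time: 10.88
position: [0.5958, 0.1989, 0.1342]
tool_rot: [0.958, 0.288, 0.003, -0.0]
ft_force: [3.4, 3.4, 3.4]
grip_width: 0.0217
grip_force: 55.0
time: 11.5
position: [0.5955, 0.1991, 0.1346]
tool_rot: [0.816, 0.578, 0.002, 0.001]
ft_force: [2.7, 3.3, 5.6]
grip_width: 0.0216
grip_force: 55.0
time: 11.75
position: [0.5955, 0.1991, 0.1346]
tool_rot: [0.816, 0.578, 0.002, 0.001]
ft_force: [2.4, 2.9, 5.9]
grip_width: 0.0213
grip_force: 55.0
t 11.75 p [0.5955 0.1991 0.1346] q [0.1446 0.7322 1.5454 0.0013 0.8594 0.4814] F [2.3884 2.8992 5.8668] M [ 0.4397 -0.3157 -0.0168] w 0.021320747715636613 55.00308687798679
[[ 0.3312  0.9435  0.0044]
 [ 0.9436 -0.3312  0.0016]
 [ 0.003   0.0036 -1.    ]]
```

```bash
python3 -m crank '[[0,0,0,0,0,0,0.5],[0,0,0,0,0,0,0.5],[0,0,0,0,0,0,0.5]]';python3 -m crank '[[0,0,-3,0,0,0,0.5],[0,0,-3,0,0,0,0.5],[0,0,0,0,0,-0.185,0.5],[0,0,0,0,0,-0.185,0.5],[0,0,0,0,0,-0.185,0.5]]'; python3 knob.py; python3 -m crank '[[0,0,0,0,0,-0.185,0.5],[0,0,0,0,0,-0.185,0.5],[0,0,0,0,0,-0.185,0.5],[0,0,0,0,0,-0.185,0.5],[0,0,0,0,0,-0.185,0.5]]'; python3 -m crank '[[0,0,0,0,0,-0.185,0.5],[0,0,0,0,0,-0.185,0.5],[0,0,0,0,0,-0.185,0.5],[0,0,0,0,0,-0.185,0.5],[0,0,0,0,0,-0.185,0.5]]';python3 -m crank '[[0,0,0,0,0,-0.185,0.5],[0,0,0,0,0,-0.185,0.5],[0,0,0,0,0,-0.185,0.5],[0,0,0,0,0,-0.185,0.5],[0,0,0,0,0,0,0.5]]'; python3 st.py '[.595,.1989,.133]'; python3 knob.py
```

```text
time: 12.22
position: [0.5927, 0.1981, 0.1324]
tool_rot: [0.816, 0.578, -0.001, -0.001]
ft_force: [0.2, -0.6, 0.4]
grip_width: 0.0408
grip_force: 0.0
time: 12.85
position: [0.5932, 0.1982, 0.1928]
tool_rot: [0.624, 0.781, -0.001, -0.001]
ft_force: [0.5, 0.1, -0.5]
grip_width: 0.0433
grip_force: 0.0
scene area 11 r 0.07136487450962602 tap 1.6325338266664564
time: 13.58
position: [0.5934, 0.1983, 0.1928]
tool_rot: [0.212, 0.977, -0.0, -0.001]
ft_force: [-0.6, -0.1, -0.7]
grip_width: 0.0431
grip_force: 0.0
time: 14.2
position: [0.5935, 0.1983, 0.1928]
tool_rot: [-0.247, 0.969, 0.0, -0.001]
ft_force: [0.0, -0.1, -0.5]
grip_width: 0.0436
grip_force: 0.0
time: 14.82
position: [0.5936, 0.1984, 0.1929]
tool_rot: [-0.578, 0.816, 0.0, -0.0]
ft_force: [0.3, -0.0, -0.9]
grip_width: 0.0436
grip_force: 0.0
t 14.825 p [0.5936 0.1984 0.1929] q [ 0.1443  0.6493  1.5159 -0.0001  0.9774 -2.658 ] F [ 0.2658 -0.0462 -0.9431] M [ 0.095   0.1507 -0.0125] w 0.04355176597914961 0.0
[[-0.3328 -0.943  -0.001 ]
 [-0.943   0.3328 -0.0002]
 [ 0.0005  0.0009 -1.    ]]
to go cm [-0.1013 -0.1242  5.9888]
scene area 9 r 0.07045139629199075 tap 1.6191300279815084
```

```bash
python3 -m crank '[[-0.13,-0.17,3,0,0,0,0.5],[0,0,3,0,0,0,0.5],[0,0,0,0,0,0,0.5],[0,0,0,0,0,0,1],[0,0,0,0,0,0,1]]';python3 -m crank '[[0,0,0,0,0,0,1],[0,0,0,0,0,0,1],[0,0,0,0,0,0,1]]' 55; python3 st.py
```

```text
time: 15.55
position: [0.5968, 0.1993, 0.1347]
tool_rot: [-0.579, 0.815, -0.001, 0.001]
ft_force: [0.8, 0.5, -0.6]
grip_width: 0.0311
grip_force: 0.0
time: 15.92
position: [0.5959, 0.1995, 0.1345]
tool_rot: [-0.579, 0.815, 0.0, 0.0]
ft_force: [-3.0, 1.4, 5.9]
grip_width: 0.0218
grip_force: 55.0
t 15.925 p [0.5959 0.1995 0.1345] q [ 0.1453  0.7339  1.5414  0.0006  0.8654 -2.6618] F [-3.0005  1.4232  5.8741] M [ 0.2993  0.4638 -0.0541] w 0.0217761503513982 54.999940898269415
[[-0.3287 -0.9444  0.0008]
 [-0.9444  0.3287  0.0006]
 [-0.0008 -0.0005 -1.    ]]
```

Forward half a turn, stop; then back a quarter, stop.

```bash
python3 -m crank '[[0,0,0,0,0,0.185,1],[0,0,0.02,0,0,0.185,1],[0,0,0.02,0,0,0.185,1],[0,0,0,0,0,0.185,1],[0,0,0.02,0,0,0.185,1]]'; python3 -m crank '[[0,0,0,0,0,0.185,1],[0,0,0.02,0,0,0.185,1],[0,0,0,0,0,0.185,1],[0,0,0.02,0,0,0.185,1],[0,0,0.02,0,0,0.185,1]]'; python3 -m crank '[[0,0,0.02,0,0,0.185,1],[0,0,0.02,0,0,0.185,1],[0,0,0.02,0,0,0.185,1],[0,0,0,0,0,0.185,1],[0,0,0.02,0,0,0.185,1]]';python3 -m crank '[[0,0,0.02,0,0,0.185,1],[0,0,0,0,0,0.185,1],[0,0,0,0,0,0,1],[0,0,0,0,0,0,1],[0,0,0,0,0,0,1]]'; python3 st.py; python3 knob.py
```

```text
time: 16.55
position: [0.5965, 0.1991, 0.1339]
tool_rot: [-0.153, 0.988, -0.0, 0.001]
ft_force: [-1.7, -0.5, 5.7]
grip_width: 0.0219
grip_force: 55.0
time: 17.18
position: [0.5964, 0.1983, 0.1333]
tool_rot: [0.304, 0.953, -0.001, 0.001]
ft_force: [-1.3, -3.1, 5.9]
grip_width: 0.0214
grip_force: 55.0
time: 17.8
position: [0.5958, 0.198, 0.1327]
tool_rot: [0.697, 0.717, -0.001, 0.001]
ft_force: [-3.1, -3.8, 8.0]
grip_width: 0.0219
grip_force: 55.0
time: 18.42
position: [0.5955, 0.198, 0.1324]
tool_rot: [0.816, 0.578, -0.001, 0.001]
ft_force: [-2.2, -2.5, 9.5]
grip_width: 0.0217
grip_force: 55.0
t 18.425 p [0.5955 0.198  0.1324] q [ 0.144   0.7365  1.5432 -0.0026  0.8631  0.4833] F [-2.1775 -2.5044  9.48  ] M [-0.6651  0.7196 -0.1043] w 0.021720109104319808 55.00061905011535
[[ 0.3313  0.9435 -0.0009]
 [ 0.9435 -0.3313 -0.0021]
 [-0.0023 -0.0001 -1.    ]]
scene area 35 r 0.0654924931130453 tap 4.815711523940835
top area 9 r 0.06522325292705372 tap 4.803570365531402
```

```bash
python3 -m crank '[[0,0,0,0,0,-0.185,1],[0,0,-0.02,0,0,-0.185,1],[0,0,-0.02,0,0,-0.185,1],[0,0,-0.02,0,0,-0.185,1],[0,0,-0.02,0,0,-0.185,1]]'; python3 -m crank '[[0,0,-0.02,0,0,-0.185,1],[0,0,0,0,0,-0.185,1],[0,0,0,0,0,-0.185,1],[0,0,0,0,0,-0.09,1],[0,0,0,0,0,0,1]]';python3 -m crank '[[0,0,0,0,0,0,1],[0,0,0,0,0,0,1]]'; python3 st.py; python3 knob.py
```

```text
time: 19.15
position: [0.5962, 0.1981, 0.133]
tool_rot: [0.47, 0.883, -0.001, 0.001]
ft_force: [-0.5, -3.2, 5.6]
grip_width: 0.0218
grip_force: 55.0
time: 19.77
position: [0.5965, 0.1985, 0.1335]
tool_rot: [0.168, 0.986, -0.0, 0.001]
ft_force: [-1.0, -2.4, 6.3]
grip_width: 0.0217
grip_force: 55.0
time: 20.02
position: [0.5965, 0.1985, 0.1335]
tool_rot: [0.169, 0.986, -0.0, 0.001]
ft_force: [-2.0, -1.9, 6.6]
grip_width: 0.0217
grip_force: 55.0
t 20.025 p [0.5965 0.1985 0.1335] q [ 0.1443  0.7354  1.5416 -0.0017  0.8629 -1.0867] F [-2.0268 -1.8569  6.5732] M [-0.4421  0.3187 -0.045 ] w 0.02170629535208683 55.00046756118536
[[-0.9432  0.3322  0.0018]
 [ 0.3322  0.9432 -0.0011]
 [-0.0021 -0.0004 -1.    ]]
```

```bash
python3 -m crank '[[0,0,0,0,0,0.185,1],[0,0,0.02,0,0,0.185,1],[0,0,0.02,0,0,0.185,1],[0,0,0,0,0,0.185,1],[0,0,0.02,0,0,0.185,1]]'; python3 -m crank '[[0,0,0,0,0,0.185,1],[0,0,0.02,0,0,0.185,1],[0,0,0,0,0,0.185,1],[0,0,0.02,0,0,0.185,1],[0,0,0.02,0,0,0.185,1]]'; python3 -m crank '[[0,0,0.02,0,0,0.185,1],[0,0,0.02,0,0,0.185,1],[0,0,0.02,0,0,0.185,1],[0,0,0,0,0,0.185,1],[0,0,0.02,0,0,0.185,1]]';python3 st.py; python3 -m crank '[[0,0,0.02,0,0,0.1,1],[0,0,0,0,0,0.06,1]]';python3 st.py; python3 -m crank '[[0,0,0,0,0,0.06,1],[0,0,0,0,0,0.06,1]]'; python3 st.py; python3 knob.py
```

```text
time: 20.75
position: [0.596, 0.1981, 0.1329]
tool_rot: [0.592, 0.806, -0.001, 0.001]
ft_force: [-2.8, -3.7, 7.9]
grip_width: 0.0216
grip_force: 55.0
time: 21.38
position: [0.5953, 0.1982, 0.1322]
tool_rot: [0.89, 0.457, -0.001, 0.001]
ft_force: [-4.1, -3.0, 9.2]
grip_width: 0.0214
grip_force: 55.0
time: 22.0
position: [0.595, 0.1987, 0.1316]
tool_rot: [1.0, 0.012, -0.001, 0.001]
ft_force: [-4.3, -2.0, 10.0]
grip_width: 0.0214
grip_force: 55.0
t 22.0 p [0.595  0.1987 0.1316] q [ 0.1449  0.7376  1.5439 -0.0014  0.8621  1.6934] F [-4.3395 -2.0449  9.9915] M [-0.2336  0.9466  0.2009] w 0.02139385306574412 54.99337269924581
[[ 0.9997  0.0231 -0.0017]
 [ 0.0231 -0.9997 -0.0013]
 [-0.0017  0.0013 -1.    ]]
time: 22.25
position: [0.595, 0.1988, 0.1315]
tool_rot: [0.998, -0.066, -0.001, 0.001]
ft_force: [-4.7, -0.4, 10.6]
grip_width: 0.0213
grip_force: 55.0
t 22.25 p [0.595  0.1988 0.1315] q [ 0.145   0.7377  1.5439 -0.0011  0.8618  1.8496] F [-4.6757 -0.441  10.6426] M [-0.2015  0.9489  0.2015] w 0.021325233710298413 54.99926744028926
[[ 0.9912 -0.1327 -0.0017]
 [-0.1327 -0.9912 -0.0011]
 [-0.0015  0.0013 -1.    ]]
time: 22.5
position: [0.595, 0.199, 0.1315]
tool_rot: [0.992, -0.126, -0.001, 0.001]
ft_force: [-4.7, -1.2, 9.5]
grip_width: 0.0213
grip_force: 55.0
t 22.5 p [0.595  0.199  0.1315] q [ 0.1451  0.7378  1.5439 -0.001   0.8616  1.9694] F [-4.7134 -1.2278  9.5176] M [-0.1329  0.9873  0.2009] w 0.02127616734776009 54.999093208462
[[ 0.9682 -0.2501 -0.0016]
 [-0.2501 -0.9682 -0.001 ]
 [-0.0013  0.0014 -1.    ]]
scene area 39 r 0.06728109370405208 tap 6.267881909931726
```

```bash
for i in 1; do python3 -m crank '[[0,0,0,0,0,0.05,1],[0,0,0,0,0,0,1]]'|grep time; python3 st.py|grep -o 'M.*w';python3 -m crank '[[0,0,0,0,0,0.05,1],[0,0,0,0,0,0,1]]'|grep time; python3 st.py|grep -o 'q .*w'; done; python3 knob.py
```

```text
time: 22.85
M [-0.1157  0.804   0.3477] w
time: 23.1
q [ 0.1452  0.738   1.5433 -0.0021  0.8605  2.0664] F [-2.6427 -0.9479  9.4794] M [-0.1287  0.7085  0.6137] w
scene area 39 r 0.06731581438881605 tap 6.273656765908578
```

```bash
python3 -m crank '[[0,0,0,0,0,-0.05,1],[0,0,0,0,0,0,0.5],[0,0,0,0,0,0,0.5],[0,0,0,0,0,0,0.5]]'; python3 -m crank '[[0,0,-3,0,0,0,0.5],[0,0,-5,0,0,0,0.5],[0,0,-5,0,0,0,0.5],[3,0,-5,0,0,0,0.5],[0,0,0,0,0,0,0.5]]'; python3 knob.py
python3 - <<'E'
from h import *
a=cv2.resize(cams.camera("scene")[170:290,160:320],(600,450),interpolation=3);b=cams.camera("top")[100:400,130:500]
im=np.zeros((600,600,3),np.uint8);im[:300,:370]=b;im=np.vstack([cv2.resize(a,(400,300)),np.zeros((0,400,3),np.uint8)]);o=np.zeros((300,780,3),np.uint8);o[:,:400]=im;o[:,400:770]=b
cv2.imwrite("pics/f.png",o[:,:,::-1])
E
```

```text
time: 23.7
position: [0.596, 0.1991, 0.1296]
tool_rot: [0.989, -0.151, 0.0, 0.0]
ft_force: [-0.1, 0.3, -0.4]
grip_width: 0.0406
grip_force: 0.0
time: 24.32
position: [0.6288, 0.1899, 0.3153]
tool_rot: [0.989, -0.151, 0.007, -0.002]
ft_force: [0.4, 0.8, -1.0]
grip_width: 0.0432
grip_force: 0.0
scene area 36 r 0.06707126691791304 tap 6.275443789772194
```

View pics/f.png

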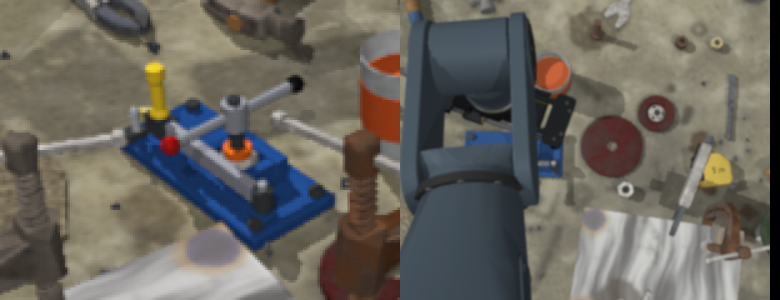

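The final view shows the gate shut (post at (155,75)), the red knob back at the front (170,145), and the collar down on the blank at (237,150). The bystanders have not moved, so I'm handing in.

```bash
python3 -c "
from rig import ticket;print(ticket.hand_in())"
```

```text
the job is handed in; nothing more can be done
None
```

I handed the job in at about 24 s on the robot's clock: gate shut past the latch (felt as a snap, though I never pulled on it to test), half and quarter turns done in order, and the tap turned until it would go no further with its collar on the blank; the loose things I could see in the final pictures had not moved.

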